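# Stand the doming punches in their rail in working order

### The job

Set out the four steel doming punches for sinking a dome: stand them in the sockets of the beech rail in the order they will be used, the largest in the end socket nearest the doming block (the square steel block with hollows) and then each smaller one in turn along the rail. Each must stand fully down in its socket, ball face up; do not let any of them fall over, as the faces are polished.

Things in the scene. Friction and masses are not known exactly. Their poses are not given: they have to be found in the camera images.
- punch_22: steel doming punch, smallest of four, standing free; 77 mm tall. From the foot up: dark shank 18 mm across (z 0 to 44 mm, foot chamfered 2 mm), neck widening to the head (44 to 56), parallel band 22 mm across (56 to 66; grip it here from above), bright half-ball face up to 77. About 0.16 kg. Origin: centre of the foot; z up its axis.
- punch_28: steel doming punch, second smallest of four, standing free; 80 mm tall. From the foot up: dark shank 18 mm across (z 0 to 44 mm, foot chamfered 2 mm), neck widening to the head (44 to 56), parallel band 28 mm across (56 to 66; grip it here from above), bright half-ball face up to 80. About 0.22 kg. Origin: centre of the foot; z up its axis.
- punch_35: steel doming punch, second largest of four, standing free; 83.5 mm tall. From the foot up: dark shank 18 mm across (z 0 to 44 mm, foot chamfered 2 mm), neck widening to the head (44 to 56), parallel band 35 mm across (56 to 66; grip it here from above), bright half-ball face up to 83.5. About 0.31 kg. Origin: centre of the foot; z up its axis.
- punch_42: steel doming punch, largest of four, standing free; 87 mm tall. From the foot up: dark shank 18 mm across (z 0 to 44 mm, foot chamfered 2 mm), neck widening to the head (44 to 56), parallel band 42 mm across (56 to 66; grip it here from above), bright half-ball face up to 87. About 0.43 kg. Origin: centre of the foot; z up its axis.
- punch_rail: pale beech bar fixed to the bench, 50 x 208 x 36 mm, four like sockets in a row. Origin: centre of underside; y along the row, within 0.2 rad of the robot's y; z up. Sockets at y = +72, +24, -24, -72 mm, x = 0: 22 mm across, 30 mm deep (floor 6 mm above the bench), mouth countersunk 4 mm, so a shank drops in loosely and stands on the floor.
- doming_block: square steel block 76 x 76 x 30 mm with four round hollows of different widths in its top, fixed to the bench some way beyond one end of the rail (either the +y or the -y end; a smaller plain steel block lies beyond the other). Origin: centre of underside, z up.
Things that resemble listed ones, but are neither listed nor needed, are in the scene too. What is shaped like the punch_28 but blue is not meant.

How it is judged (in metres and radians):
At the end, for the whole second after the job is handed in: All four punches stand upright (within 10 degrees) and at rest in the rail, foot on the socket's floor (within 5 mm) and within 8 mm of the socket's centre, released; the 42 mm one in the socket nearest the doming block, then 35, 28 and 22 mm in turn (((y of doming_block in the frame of punch_rail above 0 m and y of punch_42 in the frame of punch_rail between 0.064 and 0.08 m and x of punch_42 in the frame of punch_rail between -0.008 and 0.008 m and z of each of punch_42, punch_35, punch_28, punch_22 in the frame of punch_rail below 0.011 m and y of punch_35 in the frame of punch_rail between 0.016 and 0.032 m and x of punch_35 in the frame of punch_rail between -0.008 and 0.008 m and y of punch_28 in the frame of punch_rail between -0.032 and -0.016 m and x of punch_28 in the frame of punch_rail between -0.008 and 0.008 m and y of punch_22 in the frame of punch_rail between -0.08 and -0.064 m and x of punch_22 in the frame of punch_rail between -0.008 and 0.008 m) or (y of doming_block in the frame of punch_rail below 0 m and y of punch_42 in the frame of punch_rail between -0.08 and -0.064 m and x of punch_42 in the frame of punch_rail between -0.008 and 0.008 m and z of each of punch_42, punch_35, punch_28, punch_22 in the frame of punch_rail below 0.011 m and y of punch_35 in the frame of punch_rail between -0.032 and -0.016 m and x of punch_35 in the frame of punch_rail between -0.008 and 0.008 m and y of punch_28 in the frame of punch_rail between 0.016 and 0.032 m and x of punch_28 in the frame of punch_rail between -0.008 and 0.008 m and y of punch_22 in the frame of punch_rail between 0.064 and 0.08 m and x of punch_22 in the frame of punch_rail between -0.008 and 0.008 m)) and angle between each of punch_22, punch_28, punch_35, punch_42's own z axis and vertical below 0.17 rad and linear speed of each of punch_22, punch_28, punch_35, punch_42 below 0.02 m/s and contact force between each of punch_22, punch_28, punch_35, punch_42 and the fingers below 0.1 N); the robot touches nothing.
It fails at once if the 22 mm punch has fallen over (angle between punch_22's own z axis and vertical above 0.8 rad).
It fails at once if the 28 mm punch has fallen over (angle between punch_28's own z axis and vertical above 0.8 rad).
It fails at once if the 35 mm punch has fallen over (angle between punch_35's own z axis and vertical above 0.8 rad).
It fails at once if the 42 mm punch has fallen over (angle between punch_42's own z axis and vertical above 0.8 rad).
It also fails if it takes over 96 s, if anything falls off the work surface, if the arm or the gripper's body presses on something with over 40 N, if the wrist force passes 120 N, or if a joint passes its speed limit or range.

### The arm

A 6-joint arm with a two-finger parallel gripper is mounted at the origin on a cart in front of the work surface, level with it; the furniture and walls round the work are solid. World frame = base frame: x ahead of the robot, y to its left, z up, the work surface at z = 0. Lengths are in mm, angles in rad, forces in N, time in s.
With the tool pointing down it reaches from about 300 to 775 mm from the base axis. Payload 14.6 kg.
Tool frame: the origin (TCP) lies where the fingers leave the gripper's body, on its centre line; the fingertips stand 97 mm ahead of it and the grasp point (between the pads) lies ahead of it (grip_depth is the z of the grasp point in the tool frame, in mm); z points along the fingers, y is the line along which they close (so a half turn about z gives the same grasp; the last joint's range is limited). The gripper opens to 94 mm and grips with 3 to 60 N. Pads are 16 mm wide; open, the fingers measure 119 mm over their backs; the gripper's body (75 mm by 177 mm) begins 78 mm behind the grasp point.
Start: joints at [1.233, 0.3, 1.521, -0, 1.321, -0.067], TCP at [147.124, 529.948, 302.646] pointing down, gripper open.
Joint ranges: [-3.03, 3.03], [-0.79, 2.21], [0.23, 2.52], [-1.04, 4.18], [0, 3.07], [-2.55, 2.55]. Speed limits (rad/s): [2.22, 2.22, 2.57, 3.14, 3.14, 3.14].

### API

Orientations are given as [roll, pitch, yaw] about the fixed x, y, z axes, in that order (R = Rz(yaw) Ry(pitch) Rx(roll)).
In Python, from cell import read_state, camera, sign_off, regions_of, spot_point, grip_depth gives the robot as it stands. The module is installed in compiled form; this text tells all that it offers.
- The arm moves only by the tool send_rows, never from a script. Its argument "series" is a list of rows, each a list of 3 entries, a list of its own where there are three numbers: the shift along the world's x, y, z in mm, then the turn about the world's z in degrees, then the closure, from -1 (fully open) to 1 (shut), so that 0 is half open. A call has 1 to 12 rows; each row shifts and turns the commanded pose from where the row before left it; what a row does not reach is not made up. A row lasts 1/10 s, in which the tool goes at most 50 mm and 8.59 degrees, less where a joint would pass 70% of its speed; a pose out of reach is approached as far as the arm can. A call is refused whole if a number of a shift passes 50 or a number of a turn 8.59, either way. A call with a gripper value outside its range is refused whole. The fingers move at their own pace and stop on an object; "squeeze" is the grip in N (left out, the last holds). Time passes only in rows, so rows that do not move let the fingers close. It gives the time, the measured TCP pose, the force, the opening and the grip force at its end, in the units of the state.
- read_state(): the state, without advancing time (a new reading comes with each control period).
- camera(name): name is "side" or "top" or "wrist"; returns a dict with "color" (420x560x3 uint8, blue, green, red), "fx", "fy", "cx", "cy" (pixels), "camera_from_world" (4x4, takes a point from world to camera coordinates). Camera axes: x right, y down, z forward; pixel columns grow to the right and rows downward; lengths in mm; the calibration is good to about 2 mm. A picture is of the moment at which its call begins. There is no depth.
- sign_off(): hands the job in; it is judged then, once.
Trained networks look in a picture, given as the dict that the camera call returned (one of the last four; its "shot" number tells which), for a name from the list of things; names that differ only in an ending like _2 or _b are one class to them, and where a whole thing is asked for, a point or a joint stands for the part that bears it (a point fixed in the world has none). Each returns a list of dicts, best first, with "confidence" (0 to 1); they miss things now and then, are a little off and sometimes report something else, mostly with a low value. They report only what shows in the picture. A call takes as long as a camera call. They do not tell look-alikes from the thing itself.
- regions_of(thing, picture): "mask" (420x560 bool, what is visible of it).
- spot_point(thing, picture): "point" ([x, y, z] in mm, in the coordinates of the camera as it stood for that picture, good to about 4 mm: a listed point, or the origin of a listed thing).
The state is a dict: "clock": time; "joints": joint angles; "qd": joint speeds; "effort": joint torques, N m; "eef_pos": TCP position; "eef_rot": TCP orientation; "wrist_force": force on the tool from outside, world axes, zero at the start; "moment": the same for the moment, N m; "finger_gap": finger opening in mm; "finger_force": force on a finger pad.
Only numpy, scipy, OpenCV 4.12 (cv2) and the standard library are available. Lean on these libraries where they do the work, as an engineer would, in place of code of your own. Each camera call takes 0.05 s, during which the arm holds its last target. There are 200 camera calls.

## Working session

There is one attempt and no reset: what is moved stays moved. The work goes in short steps, Python scripts to look and compute and a tool call to move; the robot and the scene stay as the last step left them, time stands still between calls to the robot, and variables do not carry over. Pictures are saved under pics/ and viewed, at most 14 in all, crops included, and the job is handed in when it is done.

Besides the shell and the picture viewer there is one more tool, called after "Request:" as name([rows], argument=value, ...), one row to a line, values as JSON. send_rows: Moves the arm, as the interface text tells. Its arguments: {"type":"object","properties":{"series":{"type":"array"},"squeeze":{"type":"number"}},"required":["series"]}

```bash
mkdir -p pics; cat > h.py <<'E'
import numpy as np, cv2
from cell import *
T=['punch_22','punch_28','punch_35','punch_42','punch_rail','doming_block']
def world(p,pic):
    M=np.linalg.inv(pic['camera_from_world']); return (M@np.r_[p,1])[:3]
def ray(u,v,pic,z):
    M=np.linalg.inv(pic['camera_from_world']); d=M[:3,:3]@[(u-pic['cx'])/pic['fx'],(v-pic['cy'])/pic['fy'],1]; o=M[:3,3]
    return o+d*(z-o[2])/d[2]
def px(P,pic):
    c=pic['camera_from_world']@np.r_[P,1]; return np.array([pic['fx']*c[0]/c[2]+pic['cx'],pic['fy']*c[1]/c[2]+pic['cy']])
E
python3 - <<'E'
from h import *
s=read_state(); print(s, grip_depth if not callable(grip_depth) else grip_depth())
for n in ['top','side']:
    p=camera(n); cv2.imwrite(f'pics/{n}0.png',p['color'])
    print(n,'cam at',np.linalg.inv(p['camera_from_world'])[:3,3].round())
    for t in T:
        for d in spot_point(t,p):
            w=world(d['point'],p); print(t,round(d['confidence'],2),w.round(1),px(w,p).round())
E
```

```text
{'clock': 0.0, 'joints': array([ 1.23339692e+00,  3.00503822e-01,  1.52159851e+00, -8.29074661e-07,
        1.32070375e+00, -6.66123898e-02]), 'qd': array([ 0.00017089,  0.00067091, -0.00115939, -0.0023847 ,  0.00110501,
        0.002107  ]), 'effort': array([ 2.68222779e-03, -5.31811595e+01, -3.52730584e+01,  7.09373178e-02,
        2.44394486e-02, -8.52377752e-05]), 'eef_pos': array([147.07773312, 529.80973284, 302.06094204]), 'eef_rot': array([-3.14038186e+00, -7.99682924e-05,  2.87080579e+00]), 'wrist_force': array([ 0.02884158,  0.46470913, -0.39881769]), 'moment': array([-0.00825762, -0.01085041,  0.05176175]), 'finger_force': 0.0, 'finger_gap': 94.35278227251393} 78.39999999999999
top cam at [ 415.  -31. 1054.]
punch_22 0.79 [447.3 -57.1  -1.7] [311. 249.]
punch_22 0.72 [492.6 136.7   2.6] [214. 224.]
punch_22 0.63 [ 4.483e+02  1.940e+01 -4.000e-01] [273. 247.]
punch_22 0.62 [ 466.  -146.5   -0.8] [357. 240.]
punch_22 0.57 [557.4  94.2   2.5] [236. 192.]
punch_22 0.54 [611.7  95.8  -5.3] [237. 166.]
punch_28 0.79 [447.3 -57.1  -1.7] [311. 249.]
punch_28 0.72 [492.6 136.7   2.6
[... 1507 characters left out ...]
[613.2  95.9  -3. ] [311. 189.]
punch_35 0.97 [444.8 -56.4   1.7] [235. 247.]
punch_35 0.94 [ 466.9 -149.3    1.7] [254. 284.]
punch_35 0.89 [448.3  17.3  -2.9] [234. 222.]
punch_35 0.85 [555.4  95.6  -3.4] [283. 192.]
punch_35 0.67 [488.7 137.9   2.1] [248. 181.]
punch_35 0.6 [613.2  95.9  -3. ] [311. 189.]
punch_42 0.97 [444.8 -56.4   1.7] [235. 247.]
punch_42 0.94 [ 466.9 -149.3    1.7] [254. 284.]
punch_42 0.89 [448.3  17.3  -2.9] [234. 222.]
punch_42 0.85 [555.4  95.6  -3.4] [283. 192.]
punch_42 0.67 [488.7 137.9   2.1] [248. 181.]
punch_42 0.6 [613.2  95.9  -3. ] [311. 189.]
punch_rail 0.87 [ 5.502e+02 -5.030e+01  2.000e-01] [294. 239.]
doming_block 0.62 [535.2 216.2   1.5] [265. 159.]
```

View pics/top0.png

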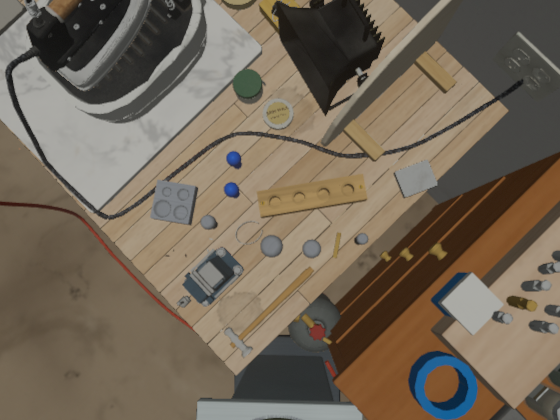

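View pics/side0.png

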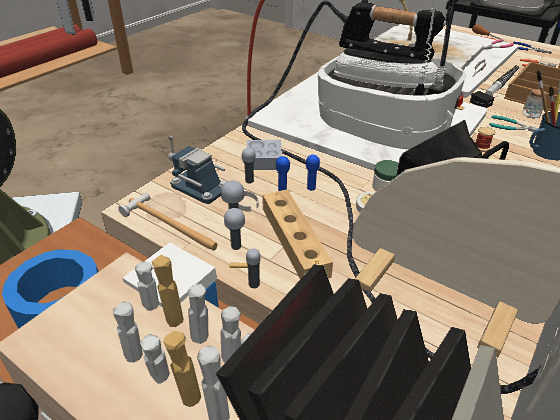

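The top view shows four grey punches at (208,222), (271,245), (312,248) and (362,239), two blue look-alikes at (234,158) and (231,189), the rail at (312,196), the doming block with hollows at (175,204), and the plain block at (416,179). The side view agrees: the blue ones are at (283,170) and (312,168). Next I'll measure diameters to rank the punches, then check in one close crop.

```bash
python3 - <<'E'
from h import *
tiles=[]
for n in ['top','side']:
    p=camera(n); C=np.linalg.inv(p['camera_from_world'])[:3,3]; print(n,p['fx'])
    for d in regions_of('punch_28',p):
        m=d['mask'].astype(np.uint8); c=max(cv2.findContours(m,0,2)[0],key=cv2.contourArea)
        x,y,w,h=cv2.boundingRect(c); rows=m[y:y+h].sum(1)
        if n=='top': (u,v),r=cv2.minEnclosingCircle(c)
        else:
            i=int(np.argmax(rows)); r=rows[i]/2; u=np.mean(np.where(m[y+i])[0]); v=y+r
        W=ray(u,v,p,66); col=cv2.mean(p['color'],m)[:3]
        print(round(d['confidence'],2),'px',round(u),round(v),'n',m.sum(),'dia',round(2*r*np.linalg.norm(W-C)/p['fx'],1),'eqdia',round(2*np.sqrt(m.sum()/np.pi)*np.linalg.norm(W-C)/p['fx'],1),W.round(1),'bgr',np.round(col))
    for t in ['punch_rail','doming_block']:
      for d in regions_of(t,p)[:2]:
        m=d['mask'].astype(np.uint8); c=max(cv2.findContours(m,0,2)[0],key=cv2.contourArea)
        z=36 if t=='punch_rail' else 30
        q=np.array([ray(u,v,p,z)[:2] for u,v in c[:,0]],np.float32)
        print(t,round(d['confidence'],2),cv2.minAreaRect(q))
    if n=='top': cv2.imwrite('pics/crop.png',cv2.resize(p['color'][130:270,150:450],None,fx=2.6,fy=2.6,interpolation=2))
E
```

```text
top 533.9237289646549
0.75 px 311 249 n 275 dia 34.6 eqdia 34.7 [444.9 -54.7  66. ] bgr [116. 116. 115.]
0.63 px 209 222 n 188 dia 32.2 eqdia 29.1 [490.9 135.7  66. ] bgr [108. 108. 108.]
0.61 px 231 190 n 201 dia 33.4 eqdia 30.1 [551.4  96.   66. ] bgr [125.  73.  55.]
0.6 px 271 246 n 401 dia 41.9 eqdia 41.9 [448.9  19.2  66. ] bgr [113. 112. 112.]
0.58 px 234 160 n 188 dia 33.3 eqdia 29.4 [608.5  92.9  66. ] bgr [123.  67.  47.]
0.42 px 360 239 n 125 dia 26.0 eqdia 23.5 [ 464.8 -145.6   66. ] bgr [104. 105. 105.]
punch_rail 0.76 ((547.26953125, -54.32109069824219), (56.4411735534668, 209.82469177246094), 10.678750038146973)
punch_rail 0.32 ((491.8736267089844, 143.16978454589844), (34.32480239868164, 29.722522735595703), 46.51136779785156)
doming_block 0.71 ((530.8970336914062, 212.43203735351562), (81.7511215209961, 77.5675048828125), 81.89583587646484)
side 485.1217178457083
0.88 px 248 156 n 376 dia 30.0 eqdia 43.8 [490.7 133.9  66. ] bgr [86. 86. 86.]
0.8 px 252 256 n 404 dia 20.0 eqdia 34.9 [ 464.8 -149.4   66. ] bgr [83. 80. 78.]
0.74 px 234 218 n 577 dia 33.6 eqdia 45.5 [445.  -55.6  66. ] bgr [103. 101.  99.]
0.59 px 232 192 n 498 dia 41.4 eqdia 45.3 [448.9  19.   66. ] bgr [123. 120. 118.]
punch_rail 0.7 ((545.6400756835938, -70.13817596435547), (65.29198455810547, 238.63333129882812), 10.573660850524902)
doming_block 0.68 ((528.389404296875, 196.69119262695312), (124.09991455078125, 77.92864990234375), 80.49974822998047)
```

View pics/crop.png

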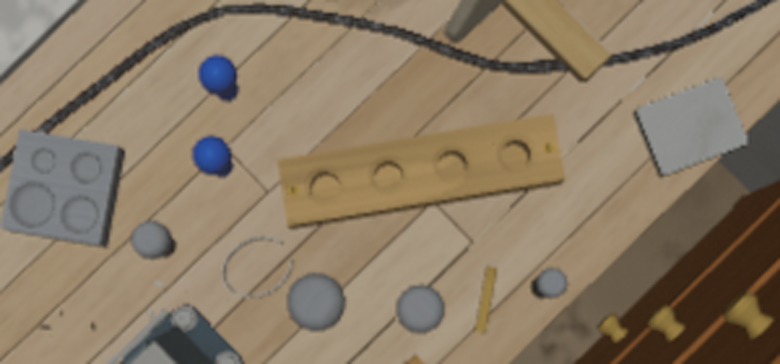

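The choice is settled: 42 at top (271,245), 35 at (311,249), 28 at (209,222) and 22 at (360,239), all grey, with measured widths of about 42, 35, 29 and 23 mm. The blue ones at (231,190) and (234,160) are excluded. The doming block is at the +y end, so 42 goes in the y=+72 socket. I'll move over the work for a wrist view.

Request:
send_rows([
  [[20,-42,0],-6,-1],
  [[20,-42,0],-6,-1],
  [[20,-42,0],-6,-1],
  [[20,-42,0],-6,-1],
  [[25,-42,0],-6,-1],
  [[25,-42,0],-6,-1],
  [[25,-42,0],-6,-1],
  [[25,-42,0],-6,-1],
  [[25,-42,0],-6,-1],
  [[25,-42,0],-6,-1],
  [[25,-42,0],-4,-1],
  [[25,-42,0],0,-1],
])

```text
clock: 2.3
eef_pos: [427.7, 23.9, 302.9]
eef_rot: [3.141, 0.0, 1.751]
wrist_force: [-0.6, 0.3, 0.3]
finger_gap: 94.2
finger_force: 0.0
```

Request:
send_rows([
  [[22,-30,20],0,-1],
  [[22,-20,20],0,-1],
  [[0,0,0],0,-1],
  [[0,0,0],0,-1],
])

```text
clock: 2.7
eef_pos: [471.0, -24.2, 342.3]
eef_rot: [-3.141, -0.0, 1.753]
wrist_force: [-0.8, 0.1, -1.0]
finger_gap: 93.8
finger_force: 0.0
```

```bash
cat > look.py <<'E'
from h import *
import sys
def look(name,save=None,quiet=False):
    s=read_state(); print('t',round(s['clock'],2),'tcp',s['eef_pos'].round(1),'ydir deg',round(np.degrees(s['eef_rot'][2])-90,2))
    p=camera(name); C=np.linalg.inv(p['camera_from_world'])[:3,3]; print('cam',C.round(), p['fx'])
    if save: cv2.imwrite('pics/'+save,p['color'])
    for d in regions_of('punch_28',p):
        m=d['mask'].astype(np.uint8); c=max(cv2.findContours(m,0,2)[0],key=cv2.contourArea)
        (u,v),r=cv2.minEnclosingCircle(c); W=ray(u,v,p,66)
        print('mask',round(d['confidence'],2),'px',round(u),round(v),'dia',round(2*r*np.linalg.norm(W-C)/p['fx'],1),W.round(1))
    for t in ['punch_28','punch_rail','doming_block']:
        for d in spot_point(t,p):
            w=world(d['point'],p); print(t,round(d['confidence'],2),w.round(1),px(w,p).round())
    for d in regions_of('punch_rail',p)[:1]:
        m=d['mask'].astype(np.uint8); c=max(cv2.findContours(m,0,2)[0],key=cv2.contourArea)
        q=np.array([ray(u,v,p,36)[:2] for u,v in c[:,0]],np.float32); print('rail rect',cv2.minAreaRect(q))
    return p
if __name__=='__main__': look(*sys.argv[1:])
E
python3 look.py wrist w1.png
```

```text
t 2.7 tcp [471.  -24.2 342.3] ydir deg 10.44
cam [458.  41. 423.] 291.0864450997858
mask 0.97 px 260 215 dia 39.1 [445.9 -53.1  66. ]
mask 0.82 px 272 158 dia 43.0 [448.2  19.6  66. ]
mask 0.7 px 367 109 dia 43.6 [547.9  95.4  66. ]
mask 0.64 px 414 121 dia 53.9 [604.6  92.   66. ]
mask 0.59 px 264 276 dia 46.3 [ 464.1 -135.1   66. ]
mask 0.59 px 326 62 dia 44.5 [489.5 135.5  66. ]
punch_28 0.97 [ 466.6 -147.3   -0.7] [267. 264.]
punch_28 0.93 [493.8 139.2  -1.2] [322.  73.]
punch_28 0.71 [440.6 -55.3  -3.1] [260. 204.]
punch_28 0.7 [547.7 -53.7   1.3] [330. 217.]
punch_28 0.67 [609.5  88.6   1.3] [396. 127.]
punch_28 0.58 [553.7  95.5   1.7] [358. 115.]
punch_28 0.57 [445.9  17.5   0.9] [272. 157.]
punch_rail 0.7 [549.8 -57.5  -2.4] [331. 219.]
doming_block 0.79 [531.6 217.4  -3. ] [363.  15.]
doming_block 0.66 [443.  -52.6   0.6] [262. 203.]
rail rect ((547.1217041015625, -54.05004119873047), (54.89341735839844, 206.17222595214844), 11.125703811645508)
```

View pics/w1.png

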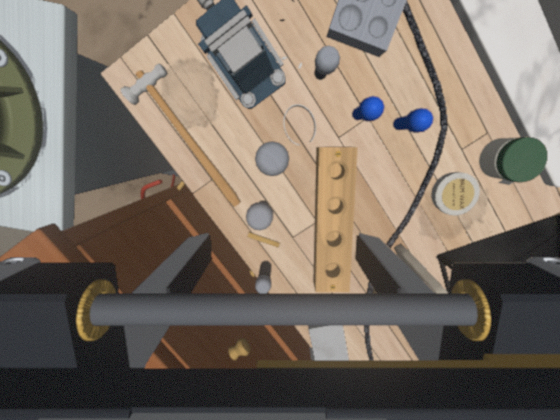

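The wrist view shows the 42 at (272,158), 35 at (260,215), 22 at (264,275), 28 at (327,60), blues at (371,108) and (418,120), and sockets at about (337,170), (335,205), (334,238), (333,270). I'll get one closer look at the rail for the sockets.

Request:
send_rows([
  [[30,10,-25],0,-1],
  [[30,10,-25],0,-1],
  [[20,10,-20],0,-1],
  [[0,0,0],0,-1],
  [[0,0,0],0,-1],
])

```text
clock: 3.5
eef_pos: [550.8, 6.2, 272.5]
eef_rot: [-3.141, -0.0, 1.755]
wrist_force: [-0.2, 0.6, 0.2]
finger_gap: 94.4
finger_force: 0.0
```

```bash
python3 - <<'E'
from h import *
from look import look
p=look('wrist'); np.save('pics/w2.npy',p,allow_pickle=True)
c=np.array([px([549-np.sin(.185)*y,-51+np.cos(.185)*y,36],p) for y in(72,24,-24,-72)]);print(c.round())
a=c.min(0).astype(int)-45;b=c.max(0).astype(int)+45;a=np.maximum(a,0);print(a,b)
f=cv2.resize(p['color'][a[1]:b[1],a[0]:b[0]],None,fx=2.2,fy=2.2,interpolation=2);print(f.shape);cv2.imwrite('pics/w2.png',f)
E
```

```text
t 3.5 tcp [550.8   6.2 272.5] ydir deg 10.53
cam [538.  71. 354.] 291.0864450997858
mask 0.95 px 186 176 dia 49.5 [449.6  21.5  66. ]
mask 0.94 px 303 117 dia 30.1 [552.4  97.   66. ]
mask 0.89 px 178 240 dia 54.9 [448.6 -47.1  66. ]
mask 0.8 px 360 132 dia 37.2 [608.2  93.6  66. ]
mask 0.65 px 184 329 dia 23.8 [ 465.7 -150.5   66. ]
mask 0.59 px 247 60 dia 45.1 [492.6 135.5  66. ]
punch_28 0.93 [492.3 137.8  -1.7] [254.  75.]
punch_28 0.91 [442.2 -53.6  -4. ] [192. 226.]
punch_28 0.61 [444.6  17.5  -0.6] [199. 172.]
punch_28 0.61 [555.8  94.    3.4] [302. 125.]
doming_block 0.95 [532.  214.    0.6] [302.   6.]
rail rect ((544.1737060546875, -27.130287170410156), (50.66530227661133, 155.6417999267578), 10.228265762329102)
[[273. 189.]
 [273. 230.]
 [273. 269.]
 [274. 306.]]
[227 143] [318 350]
(455, 200, 3)
```

View pics/w2.png

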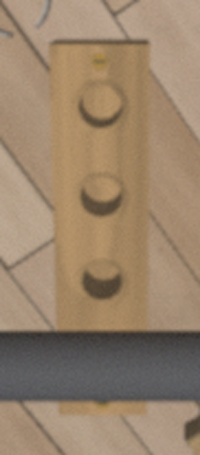

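The crop shows three sockets at crop (102,104), (102,194) and (102,279); the fourth is hidden behind the finger bar. Full pixels are about (273.4,190.3), (273.4,231.2) and (273.4,269.8), which I'll convert.

```bash
python3 - <<'E'
from h import *
p=np.load('pics/w2.npy',allow_pickle=True).item()
for z in(36,32):
    P=np.array([ray(u,v,p,z) for u,v in[(273.6,190.4),(273.6,231.2),(273.6,269.8)]])
    th=np.arctan2(-(P[0]-P[2])[0],(P[0]-P[2])[1]); print(z,P.round(1).tolist(),'yaw',round(th,3),'span',np.linalg.norm(P[0]-P[2]).round(1))
    c=P.mean(0)[:2]; print('centre',c-24*np.array([-np.sin(th),np.cos(th)]))
t=camera('top')
Q=np.array([ray(150+a/2.6,130+b/2.6,t,34) for a,b in[(325,184),(388,173),(452,161),(515,152)]]);print(Q.round(1),Q.mean(0))
ok=[]
g=p['color'];m=regions_of('punch_42',p)
E
```

```text
36 [[537.0, 18.0, 36.0], [545.3, -28.3, 36.0], [553.6, -75.1, 36.0]] yaw 0.177 span 94.6
centre [549.53586332 -52.10526729]
32 [[537.0, 17.3, 32.0], [545.4, -29.6, 32.0], [553.8, -76.9, 32.0]] yaw 0.177 span 95.7
centre [549.62909332 -53.36288633]
[[ 536.9   15.1   34. ]
 [ 546.   -31.4   34. ]
 [ 555.8  -78.6   34. ]
 [ 563.3 -125.1   34. ]] [550.49957452 -55.0030594   34.        ]
```

Request:
send_rows([
  [[-34,4,-20],0,-1],
  [[-34,4,-20],0,-1],
  [[-34,5.3,-13],0,-1],
  [[0,0,-25],0,-1],
  [[0,0,-20],0,-1],
  [[0,0,-20],0,-1],
  [[0,0,-15.2],0,-1],
  [[0,0,0],0,-1],
])

```text
clock: 4.7
eef_pos: [448.4, 19.2, 138.2]
eef_rot: [-3.139, -0.001, 1.754]
wrist_force: [-0.2, 0.8, -0.2]
finger_gap: 93.9
finger_force: 0.0
```

```bash
python3 - <<'E'
from h import *
p=camera('wrist');s=read_state();print(s['eef_pos'],np.degrees(s['eef_rot'])-90)
cv2.imwrite('pics/w3.png',p['color'])
for d in regions_of('punch_42',p):
    m=d['mask'].astype(np.uint8); c=max(cv2.findContours(m,0,2)[0],key=cv2.contourArea); (u,v),r=cv2.minEnclosingCircle(c); print(round(d['confidence'],2),u,v,r,ray(u,v,p,66).round(1))
E
```

```text
[448.9226575   19.19290134 139.28724603] [-269.93186278  -90.01613687   10.47634661]
0.79 284.5 258.75 39.90388870239258 [447.8  21.4  66. ]
0.74 256.2608642578125 350.2608642578125 29.763023376464844 [441.8 -40.5  66. ]
0.71 488.0 155.5 56.18061065673828 [540.8  96.8  66. ]
0.71 543.0416870117188 177.0 21.229036331176758 [573.   91.5  66. ]
0.56 404.0 53.0 50.24947738647461 [484.8 135.5  66. ]
```

View pics/w3.png

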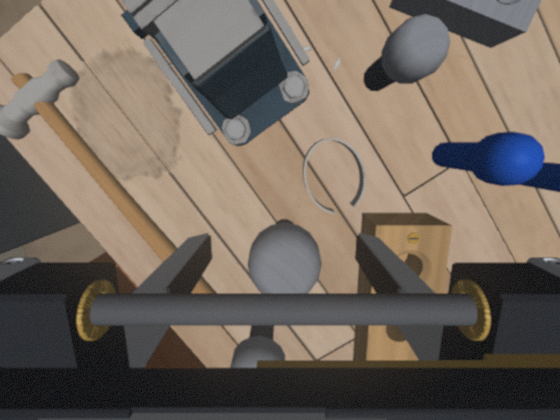

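The wrist view shows the 42's ball at (284,258), centred between the fingertips at x 210 and 357. Closing.

Request:
send_rows([
  [[0,0,0],0,0.2],
  [[0,0,0],0,0.3],
  [[0,0,0],0,0.5],
  [[0,0,0],0,0.6],
  [[0,0,0],0,1],
  [[0,0,0],0,1],
  [[0,0,0],0,1],
  [[0,0,0],0,1],
], squeeze=30)

```text
clock: 5.6
eef_pos: [449.1, 19.2, 139.4]
eef_rot: [-3.141, -0.0, 1.754]
wrist_force: [-0.2, -0.1, 0.8]
finger_gap: 40.8
finger_force: 30.0
```

Request:
send_rows([
  [[0,0,10],0,1],
  [[0,0,20],0,1],
  [[0,0,30],0,1],
  [[25,-1,0],0,1],
  [[35,-1,0],0,1],
  [[27.7,-0.5,0],0,1],
  [[0,0,0],0,1],
  [[0,0,0],0,1],
])

```text
clock: 6.4
eef_pos: [536.5, 16.8, 199.2]
eef_rot: [-3.14, -0.0, 1.754]
wrist_force: [0.2, -0.1, -4.6]
finger_gap: 40.9
finger_force: 30.0
```

```bash
cat > hold.py <<'E'
from h import *
import sys
# held-ball offset from TCP and sockets seen, in each camera
s=read_state(); print('t',s['clock'],s['eef_pos'].round(1),'ydir',round(np.degrees(s['eef_rot'][2])-90,2),'gap',round(s['finger_gap'],1))
zb=s['eef_pos'][2]-78.4+5
ims=[]
for n in ('wrist','side','top'):
    p=camera(n); q=px([*s['eef_pos'][:2],zb],p)
    best=None
    for d in regions_of('punch_42',p):
        m=d['mask'].astype(np.uint8); c=max(cv2.findContours(m,0,2)[0],key=cv2.contourArea); (u,v),r=cv2.minEnclosingCircle(c); x,y,w,h=cv2.boundingRect(c)
        if np.hypot(u-q[0],v-q[1])<60: print(n,'conf',round(d['confidence'],2),'circle',round(u,1),round(v,1),round(r,1),'box',x,y,w,h,'tcp-ball px',q.round(1),'W',ray(u,v,p,zb).round(1))
    a=np.clip((q-[65,50]).astype(int),0,[429,319]); ims.append(cv2.resize(p['color'][a[1]:a[1]+110,a[0]:a[0]+130],None,fx=2,fy=2,interpolation=2)); print(n,'crop origin',a)
cv2.imwrite('pics/'+sys.argv[1],np.hstack(ims))
E
python3 hold.py h1.png
```

```text
t 6.4 [536.5  16.8 199.2] ydir 10.49 gap 40.9
wrist conf 0.61 circle 283.5 258.0 40.2 box 247 218 74 76 tcp-ball px [284.7 261.6] W [535.5  18.8 125.8]
wrist crop origin [219 211]
side conf 0.58 circle 312.0 172.0 18.0 box 306 154 14 37 tcp-ball px [280.7 159.9] W [582.2 -27.8 125.8]
side conf 0.55 circle 281.0 170.0 22.1 box 271 148 22 45 tcp-ball px [280.7 159.9] W [531.8 -13.9 125.8]
side crop origin [215 109]
top crop origin [206 144]
```

View pics/h1.png

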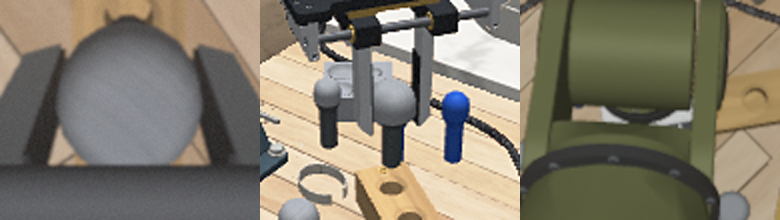

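It hangs plumb, with side crop showing the ball at (392,105) above the socket. Comparing punch-to-socket offsets in the top and wrist views says to shift y by -1.5. Then I'll lower and watch the force.

Request:
send_rows([
  [[0.5,-1.5,0],0,1],
  [[0,0,-10],0,1],
  [[0,0,-10],0,1],
  [[0,0,-5],0,1],
  [[0,0,-5],0,1],
  [[0,0,-5],0,1],
  [[0,0,-5],0,1],
  [[0,0,-4],0,1],
  [[0,0,-3],0,1],
  [[0,0,0],0,1],
])

```text
clock: 7.7
eef_pos: [537.2, 15.2, 152.1]
eef_rot: [-3.141, -0.0, 1.754]
wrist_force: [0.7, -0.1, -5.3]
finger_gap: 40.8
finger_force: 30.0
```

Request:
send_rows([
  [[0,0,-3],0,1],
  [[0,0,-2],0,1],
  [[0,0,-1],0,1],
  [[0,0,-1],0,1],
  [[0,0,0],0,1],
])

```text
clock: 8.2
eef_pos: [537.4, 15.2, 145.5]
eef_rot: [3.141, 0.0, 1.754]
wrist_force: [-0.3, -0.7, -3.7]
finger_gap: 40.6
finger_force: 30.0
```

Request:
send_rows([
  [[0,0,-0.7],0,1],
  [[0,0,0],0,0],
  [[0,0,0],0,-0.3],
  [[0,0,0],0,-0.5],
  [[0,0,0],0,-0.5],
  [[0,0,10],0,-0.5],
  [[0,0,30],0,-0.5],
  [[0,0,40],0,-0.7],
  [[-10,-5,40],0,-0.7],
  [[-40,-20,0],0,-0.7],
  [[-40,-25,0],0,-0.7],
  [[-10,-22,0],0,-0.7],
])

```text
clock: 9.4
eef_pos: [434.6, -57.1, 265.6]
eef_rot: [3.141, 0.0, 1.754]
wrist_force: [1.4, 0.3, 0.5]
finger_gap: 80.0
finger_force: 0.0
```

```bash
python3 - <<'E'
from look import *
look('wrist'); look('top','t2.png'); 
p=camera('side'); cv2.imwrite('pics/s2.png',cv2.resize(p['color'][110:310,180:380],None,fx=2.5,fy=2.5,interpolation=2))
E
```

```text
t 9.4 tcp [434.6 -57.1 265.6] ydir deg 10.51
cam [422.   8. 347.] 291.0864450997858
mask 0.95 px 384 17 dia 60.4 [488.2 125.8  66. ]
mask 0.79 px 296 279 dia 32.6 [ 461.4 -127.3   66. ]
mask 0.77 px 435 71 dia 68.4 [543.6  92.8  66. ]
mask 0.75 px 405 157 dia 54.9 [537.9  15.2  66. ]
mask 0.7 px 493 86 dia 85.2 [598.9  90.   66. ]
mask 0.63 px 294 209 dia 35.9 [444.3 -53.8  66. ]
punch_28 0.91 [534.3  11.6   4.7] [379. 157.]
punch_28 0.91 [613.2  90.4   3.9] [466.  99.]
punch_28 0.9 [494.4 140.5  -0.9] [372.  29.]
punch_28 0.77 [553.6  93.6   1.2] [414.  86.]
punch_28 0.75 [ 469.2 -147.8    1.4] [297. 271.]
punch_28 0.69 [ 4.425e+02 -5.520e+01 -3.000e-01] [290. 197.]
punch_rail 0.94 [548.3 -53.3   1.1] [376. 212.]
rail rect ((540.6831665039062, -36.36674499511719), (59.10238265991211, 167.64810180664062), 10.586458206176758)
t 9.7 tcp [437.8 -56.3 265. ] ydir deg 10.51
cam [ 415.  -31. 1054.] 533.9237289646549
mask 0.74 px 209 222 dia 32.8 [490.4 136.3  66. ]
mask 0.59 px 234 160 dia 31.6 [609.2  93.2  66. ]
mask 0.55 px 231 190 dia 30.9 [551.   96.5  66. ]
mask 0.54 px 274 198 dia 41.3 [537.3  16.5  66. ]
punch_28 0.63 [491.2 139.7   3. ] [212. 224.]
punch_28 0.58 [611.5  94.1  -1.5] [237. 165.]
punch_28 0.54 [536.9  14.4   3.5] [276. 203.]
punch_28 0.46 [557.9  96.4   1.7] [235. 192.]
punch_rail 0.61 [549.9 -52.4   1.1] [310. 197.]
doming_block 0.85 [5.339e+02 2.160e+02 1.000e-01] [175. 202.]
doming_block 0.69 [549.5 -51.    0.8] [309. 197.]
```

View pics/s2.png

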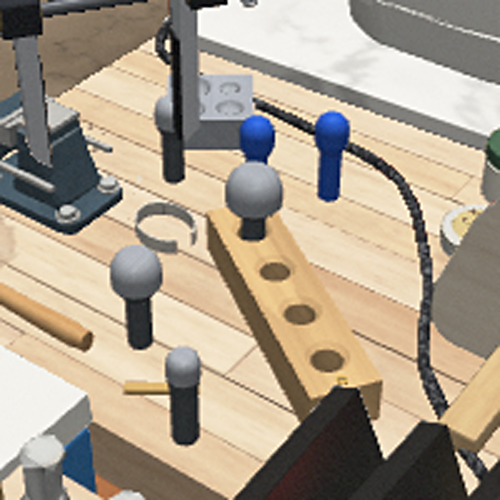

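The side crop shows the 42 seated upright at crop (253,195) in the end socket by the doming block. Next is the 35.

Request:
send_rows([
  [[7.7,1.6,-20],0,-0.7],
  [[0,0,-35],0,-0.7],
  [[0,0,-30],0,-0.7],
  [[0,0,-25],0,-0.7],
  [[0,0,-15.3],0,-0.7],
  [[0,0,0],0,0],
  [[0,0,0],0,0.2],
  [[0,0,0],0,0.5],
  [[0,0,0],0,1],
  [[0,0,0],0,1],
  [[0,0,0],0,1],
])

```text
clock: 11.15
eef_pos: [445.1, -55.2, 139.8]
eef_rot: [3.141, 0.0, 1.754]
wrist_force: [0.7, 0.0, -0.4]
finger_gap: 35.3
finger_force: 0.2
```

Request:
send_rows([
  [[0,0,0],0,1],
  [[0,0,0],0,1],
  [[0,0,10],0,1],
  [[0,0,20],0,1],
  [[0,0,30],0,1],
  [[30,5,0],0,1],
  [[40,10,0],0,1],
  [[30.9,8.5,0],0,1],
  [[0,0,0],0,1],
  [[0,0,0],0,1],
])

```text
clock: 12.15
eef_pos: [545.6, -31.5, 199.1]
eef_rot: [-3.14, -0.0, 1.754]
wrist_force: [-1.1, 0.3, -3.3]
finger_gap: 34.2
finger_force: 30.0
```

```bash
python3 hold.py h2.png
```

```text
t 12.15 [545.6 -31.5 199.1] ydir 10.51 gap 34.2
wrist conf 0.62 circle 283.6 254.6 36.9 box 254 218 60 74 tcp-ball px [284.7 261.6] W [544.2 -27.4 125.7]
wrist crop origin [219 211]
side conf 0.77 circle 247.0 166.5 17.0 box 242 150 14 34 tcp-ball px [290.9 175.2] W [476.5   5.4 125.7]
side conf 0.7 circle 311.5 172.0 18.1 box 307 154 13 37 tcp-ball px [290.9 175.2] W [581.4 -27.5 125.7]
side conf 0.66 circle 290.5 187.0 22.0 box 283 165 19 45 tcp-ball px [290.9 175.2] W [538.9 -64.3 125.7]
side conf 0.52 circle 276.2 193.9 13.0 box 270 182 16 25 tcp-ball px [290.9 175.2] W [513.3 -79.  125.7]
side conf 0.47 circle 285.2 161.4 4.6 box 284 157 6 10 tcp-ball px [290.9 175.2] W [543.4  11.1 125.7]
side crop origin [225 125]
top conf 0.59 circle 273.0 193.0 7.3 box 266 189 15 8 tcp-ball px [299.4 190.1] W [539.6  14.8 125.7]
top crop origin [234 140]
```

View pics/h2.png

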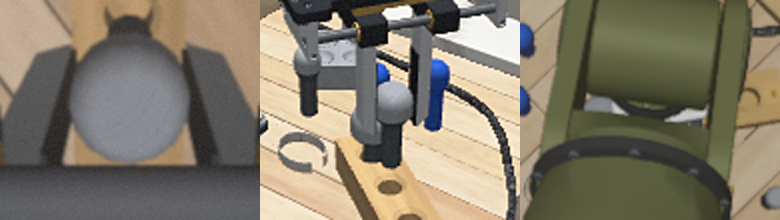

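The crops show the 35 plumb between the pads at wrist (283,260), in line with the second socket. Lowering.

Request:
send_rows([
  [[0,-0.5,-10],0,1],
  [[0,0,-10],0,1],
  [[0,0,-6],0,1],
  [[0,0,-5],0,1],
  [[0,0,-5],0,1],
  [[0,0,-5],0,1],
  [[0,0,-5],0,1],
  [[0,0,-4],0,1],
  [[0,0,-2],0,1],
  [[0,0,-1],0,1],
  [[0,0,0],0,1],
])

```text
clock: 13.55
eef_pos: [546.0, -32.2, 146.5]
eef_rot: [3.142, 0.0, 1.754]
wrist_force: [-0.1, 0.4, -3.2]
finger_gap: 34.2
finger_force: 30.0
```

Request:
send_rows([
  [[0,0,-1],0,1],
  [[0,0,-0.7],0,1],
  [[0,0,0],0,0.1],
  [[0,0,0],0,-0.2],
  [[0,0,0],0,-0.4],
  [[0,0,10],0,-0.5],
  [[0,0,35],0,-0.5],
  [[0,0,45],0,-0.5],
  [[-10,30,30],0,-0.5],
  [[-15,45,0],0,-0.5],
  [[-15,45,0],0,-0.5],
  [[-15,40,0],0,-0.5],
])

```text
clock: 14.75
eef_pos: [490.0, 129.5, 265.8]
eef_rot: [3.14, -0.0, 1.754]
wrist_force: [1.2, 0.2, -0.1]
finger_gap: 70.0
finger_force: 0.0
```

```bash
python3 look.py wrist; python3 look.py side | grep mask; python3 look.py top|grep mask
```

```text
t 14.75 tcp [490.  129.5 265.8] ydir deg 10.48
cam [477. 195. 347.] 291.0864450997858
mask 0.85 px 333 245 dia 41.9 [546.  103.5  66. ]
mask 0.76 px 307 328 dia 43.1 [539.6   3.3  66. ]
mask 0.75 px 286 200 dia 28.6 [490.7 140.2  66. ]
mask 0.74 px 386 256 dia 53.7 [603.  101.9  66. ]
mask 0.66 px 307 354 dia 39.4 [546.3 -29.2  66. ]
punch_28 0.92 [ 4.938e+02  1.394e+02 -4.000e-01] [288. 190.]
punch_28 0.76 [612.9  90.7   0.9] [374. 245.]
punch_28 0.6 [552.   93.7   2.3] [327. 235.]
punch_rail 0.97 [549.3 -53.8  -2.4] [301. 334.]
doming_block 0.9 [532.1 212.7  -1.2] [332. 135.]
rail rect ((529.8983764648438, 46.82989501953125), (49.324607849121094, 34.1445198059082), 10.462407112121582)
mask 0.92 px 290 206 dia 54.4 [543.8 -39.7  66. ]
mask 0.89 px 248 165 dia 66.7 [487.8  99.9  66. ]
mask 0.77 px 254 268 dia 57.6 [ 464.6 -176.2   66. ]
mask 0.75 px 280 190 dia 56.4 [534.8  11.8  66. ]
mask 0.71 px 312 172 dia 67.2 [604.5  55.9  66. ]
mask 0.59 px 282 166 dia 34.3 [552.4  88.2  66. ]
mask 0.79 px 299 194 dia 35.4 [546.3 -31.5  66. ]
mask 0.62 px 274 199 dia 41.5 [537.1  15.6  66. ]
mask 0.48 px 232 190 dia 32.4 [551.9  94.7  66. ]
mask 0.45 px 234 161 dia 34.4 [607.8  93.   66. ]
```

```bash
python3 - <<'E'
from h import *
t=camera('top');s=camera('side');print(read_state()['eef_pos'].round(1))
A=np.array(t['camera_from_world']);
def P(p):
    K=np.array([[p['fx'],0,p['cx']],[0,p['fy'],p['cy']],[0,0,1]]); return K@np.array(p['camera_from_world'])[:3]
for a,b in [((212,273),(193,158)),((203,263),(203,150)),((235,257),(213,150))]:
    X=cv2.triangulatePoints(P(t),P(s),np.array(a,float).reshape(2,1),np.array(b,float).reshape(2,1))[:,0]; X=X[:3]/X[3]; print(X.round(), px(X,t).round(),px(X,s).round())
for z in (0,40,80,120): print(z, ray(195,155,s,z).round(), ray(212,273,t,z).round())
o=np.vstack([cv2.resize(t['color'][235:315,170:260],(540,480))]); o2=cv2.resize(s['color'][125:205,150:240],(540,480)); cv2.imwrite('pics/v.png',cv2.resize(np.hstack([o,o2]),(800,356)))
E
```

```text
[490.9 127.9 264.7]
[391. 125.  76.] [212. 276.] [197. 158.]
[410. 141.  83.] [203. 266.] [206. 150.]
[425.  79. 119.] [235. 258.] [214. 150.]
0 [383. 258.   0.] [396. 137.   0.]
40 [386. 194.  40.] [396. 131.  40.]
80 [388. 129.  80.] [397. 125.  80.]
120 [390.  65. 120.] [398. 118. 120.]
```

View pics/v.png

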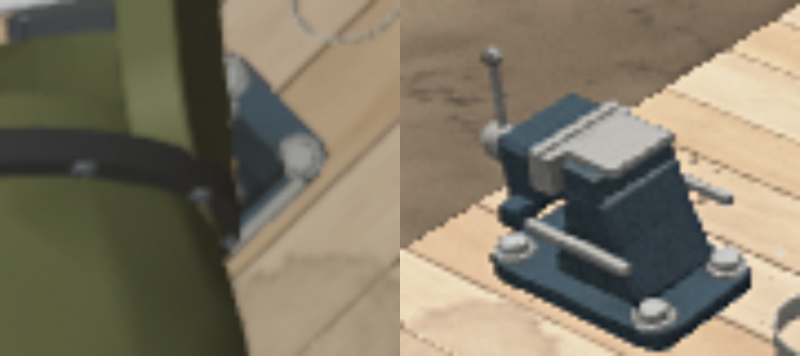

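The vise jaws (side crop (640,130)) top out at about 80 mm, and its screw handle stands well outside the gripper body's span, so the descent is clear. Picking the 28.

Request:
send_rows([
  [[0,10.3,-20],0,-0.5],
  [[0,0,-30],0,-0.5],
  [[0,0,-30],0,-0.5],
  [[0,0,-25],0,-0.5],
  [[0,0,-20.3],0,-0.5],
  [[0,0,0],0,0],
  [[0,0,0],0,0.3],
  [[0,0,0],0,0.6],
  [[0,0,0],0,1],
  [[0,0,0],0,1],
  [[0,0,0],0,1],
  [[0,0,0],0,1],
])

```text
clock: 16.95
eef_pos: [491.1, 138.2, 139.9]
eef_rot: [3.141, -0.0, 1.754]
wrist_force: [0.3, -0.3, 3.3]
finger_gap: 26.7
finger_force: 30.0
```

Request:
send_rows([
  [[0,0,0],0,1],
  [[0,0,20],0,1],
  [[0,0,40],0,1],
  [[0,0,40],0,1],
  [[-5,-40,0],0,1],
  [[-5,-45,0],0,1],
  [[-6,-45,0],0,1],
  [[0,0,0],0,1],
  [[0,0,0],0,1],
  [[0,0,0],0,1],
])

```text
clock: 17.95
eef_pos: [474.9, 8.8, 239.2]
eef_rot: [-3.141, -0.0, 1.754]
wrist_force: [-0.1, -0.6, -2.5]
finger_gap: 27.0
finger_force: 30.0
```

```bash
python3 hold.py h3.png
```

```text
t 17.95 [474.9   8.8 239.2] ydir 10.51 gap 27.0
wrist conf 0.89 circle 283.0 250.5 33.6 box 260 217 48 68 tcp-ball px [284.5 261.6] W [472.9  15.3 165.8]
wrist crop origin [219 211]
side conf 0.86 circle 281.0 190.0 15.3 box 271 175 22 31 tcp-ball px [245.  145.2] W [ 513.1 -123.6  165.8]
side conf 0.85 circle 245.5 159.0 21.1 box 239 138 14 43 tcp-ball px [245.  145.2] W [471.2 -33.3 165.8]
side conf 0.46 circle 282.0 164.6 8.9 box 276 156 14 18 tcp-ball px [245.  145.2] W [525.7 -58.  165.8]
side crop origin [179  95]
top crop origin [209 178]
```

View pics/h3.png

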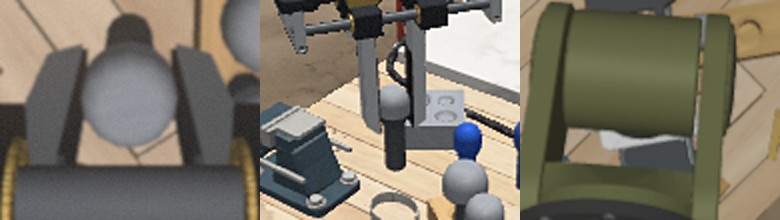

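The 28 hangs plumb, centred at wrist (283,261). Carrying it to the third socket.

Request:
send_rows([
  [[0,-40,0],0,1],
  [[10,-40,0],0,1],
  [[35,-7.3,0],0,1],
  [[34.8,0,-20],0,1],
  [[0,0,-20],0,1],
  [[0,0,-15],0,1],
  [[0,0,-8],0,1],
  [[0,0,-5],0,1],
  [[0,0,-5],0,1],
  [[0,0,-5],0,1],
  [[0,0,-5],0,1],
  [[0,0,0],0,1],
])

```text
clock: 19.45
eef_pos: [554.5, -79.1, 156.0]
eef_rot: [-3.141, -0.0, 1.754]
wrist_force: [-0.1, -0.6, -2.3]
finger_gap: 26.9
finger_force: 30.0
```

Request:
send_rows([
  [[0,0,-4],0,1],
  [[0,0,-4],0,1],
  [[0,0,-2],0,1],
  [[0,0,-1.3],0,1],
  [[0,0,0],0,0.3],
  [[0,0,0],0,0],
  [[0,0,0],0,-0.2],
  [[0,0,0],0,-0.2],
  [[0,0,15],0,-0.3],
  [[0,0,40],0,-0.3],
  [[-20,-10,40],0,-0.3],
  [[-45,-20,20],0,-0.3],
])

```text
clock: 20.65
eef_pos: [493.3, -107.8, 263.1]
eef_rot: [3.137, 0.002, 1.756]
wrist_force: [-0.8, -1.2, 0.8]
finger_gap: 61.2
finger_force: 0.0
```

```bash
python3 - <<'E'
from look import *
look('wrist')
s=camera('side');t=camera('top')
th=np.radians(10.5);e=np.array([np.cos(th),np.sin(th)]);f=np.array([-e[1],e[0]])
# gripper body underside corners at the S4 placing (z 145) and at the pick of 22
for p,n in((s,'s'),(t,'t')):
    im=p['color'].copy()
    for c,col in((np.array([563.2,-125.9]),(0,0,255)),(np.array([465.6,-148.8]),(0,255,0))):
        for z in(140,):
            q=np.array([px([*(c+a*88.5*e+b*37.5*f),z],p) for a,b in((1,1),(1,-1),(-1,-1),(-1,1))]).astype(np.int32); cv2.polylines(im,[q],True,col,1)
            q0=np.array([px([*(c+a*88.5*e+b*37.5*f),0],p) for a,b in((1,1),(1,-1),(-1,-1),(-1,1))]).astype(np.int32); cv2.polylines(im,[q0],True,col,1)
    if n=='s': A=im[120:420,180:500]
    else: B=im[60:300,230:486]
cv2.imwrite('pics/c.png',np.hstack([cv2.resize(A,(400,375)),cv2.resize(B,(400,375))]))
E
```

```text
t 20.65 tcp [ 493.3 -107.8  263.1] ydir deg 10.59
cam [480. -43. 344.] 291.0864450997858
mask 0.97 px 357 86 dia 55.4 [537.6  16.4  66. ]
mask 0.97 px 388 12 dia 52.2 [549.   77.7  66. ]
mask 0.83 px 348 192 dia 35.3 [552.2 -78.   66. ]
mask 0.81 px 452 19 dia 84.2 [603.9  83.1  66. ]
mask 0.77 px 354 143 dia 39.8 [546.5 -32.1  66. ]
mask 0.66 px 250 236 dia 36.2 [ 466.2 -139.5   66. ]
punch_28 0.97 [ 468.4 -147.7    0.6] [257. 226.]
punch_28 0.96 [556.5 -79.1   8.3] [341. 185.]
punch_28 0.88 [553.7  95.1   1.2] [375.  22.]
punch_28 0.77 [535.1  14.6   7.9] [341.  97.]
punch_28 0.7 [610.1  90.2   1.7] [425.  38.]
punch_28 0.57 [543.6 -31.3   2.9] [338. 141.]
punch_rail 0.7 [ 5.464e+02 -5.500e+01 -5.000e-01] [335. 162.]
rail rect ((546.6307983398438, -54.99456024169922), (54.391319274902344, 206.6894073486328), 10.823185920715332)
```

View pics/c.png

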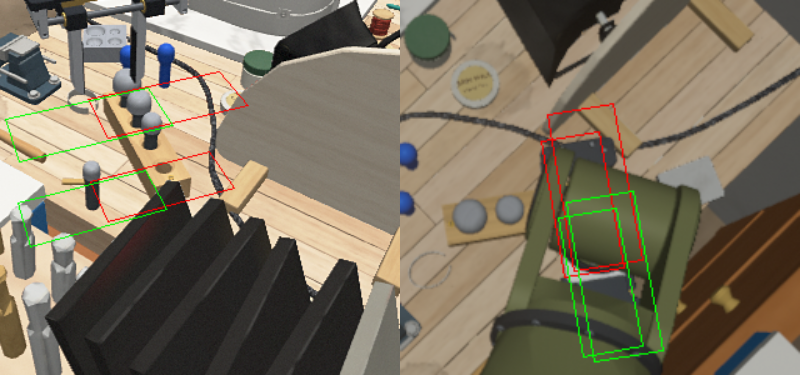

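The overlay shows the fingers-across pose at the last socket (red) would bring the body's far end onto the upright board near top crop (548,115). So I'll pick the 22 as is, then turn about +45° for the last placing, with the body along 55° and clear of both the board and the neighbouring 28. First I'll check heights of the board tip and cabinet.

```bash
python3 - <<'E'
from h import *
t=camera('top');s=camera('side');print(read_state()['eef_pos'].round(1))
def P(p):
    K=np.array([[p['fx'],0,p['cx']],[0,p['fy'],p['cy']],[0,0,1]]); return K@np.array(p['camera_from_world'])[:3]
for n,a,b in [('ring',(443,387),(48,285)),('whitebox',(472,304),(175,272)),('foot block',(362,140),(377,270)),('foot2',(435,70),(498,330))]:
    X=cv2.triangulatePoints(P(t),P(s),np.array(a,float).reshape(2,1),np.array(b,float).reshape(2,1))[:,0]; X=X[:3]/X[3]; print(n,X.round(),px(X,t).round(),px(X,s).round())
print('board tip by z',[ray(324,143,t,z).round().tolist() for z in(0,70,140,200)])
print('board edge side',[ray(354,222,s,z).round().tolist() for z in(0,70,140,200)])
for d in regions_of('punch_22',t)+regions_of('punch_22',s): pass
E
```

```text
[ 492.7 -107.7  258.3]
ring [ 223. -268.  169.] [443. 388.] [ 50. 285.]
whitebox [ 363. -304.  204.] [472. 302.] [171. 272.]
foot block [ 667. -155.    7.] [362. 139.] [375. 270.]
foot2 [ 809. -299.    7.] [435.  71.] [500. 330.]
board tip by z [[660.0, -79.0, 0.0], [643.0, -76.0, 70.0], [627.0, -73.0, 140.0], [613.0, -70.0, 200.0]]
board edge side [[670.0, -22.0, 0.0], [640.0, -101.0, 70.0], [609.0, -181.0, 140.0], [583.0, -249.0, 200.0]]
```

Board tip is low (~50 mm) near (650,-77); the cabinet top (~170 mm) comes near (385,-220). So I'll pick the 22 with the gripper turned -30°, and place it turned to about 70°.

Request:
send_rows([
  [[-8,-13,0],-7.5,-0.3],
  [[-8,-13,0],-7.5,-0.3],
  [[-8,-13.7,0],-7.5,-0.3],
  [[0,0,0],-7.5,-0.3],
  [[0,0,0],0,-0.3],
  [[0,0,0],0,-0.3],
])

```text
clock: 21.85
eef_pos: [468.5, -147.5, 258.8]
eef_rot: [-3.141, -0.0, 1.234]
wrist_force: [0.6, 0.2, 0.6]
finger_gap: 60.7
finger_force: 0.0
```

```bash
python3 - <<'E'
from look import *
p=look('wrist'); 
for n in('side','top'):
    p=camera(n)
    for d in regions_of('punch_22',p):
        m=d['mask'].astype(np.uint8);c=max(cv2.findContours(m,0,2)[0],key=cv2.contourArea);x,y,w,h=cv2.boundingRect(c);top=[ray(x+w/2,y+w/2,p,66).round(1)];print(n,(x,y,w,h),top,round(d['confidence'],2))
E
```

```text
t 21.85 tcp [ 468.5 -147.5  258.8] ydir deg -19.28
cam [490. -85. 340.] 291.0864450997858
mask 0.83 px 324 59 dia 47.4 [546.2 -31.1  66. ]
mask 0.74 px 348 111 dia 36.2 [553.1 -78.5  66. ]
mask 0.74 px 296 9 dia 54.7 [535.6  12.5  66. ]
mask 0.69 px 281 209 dia 28.4 [ 466.9 -144.4   66. ]
punch_28 0.97 [ 4.680e+02 -1.488e+02  4.000e-01] [283. 200.]
punch_28 0.7 [542.9 -32.6   7.9] [314.  76.]
punch_28 0.66 [557.  -78.8   4.2] [339. 116.]
punch_28 0.65 [531.9  11.8   5.9] [291.  37.]
punch_rail 0.74 [546.4 -56.6   2.5] [323.  99.]
doming_block 0.37 [555.4 -77.5   4.3] [337. 115.]
rail rect ((546.7958984375, -55.38890838623047), (54.8353157043457, 207.48280334472656), 10.946247100830078)
side (245, 249, 16, 39) [array([ 465.9, -152.9,   66. ])] 0.91
side (283, 191, 18, 32) [array([550.5, -22.1,  66. ])] 0.83
side (246, 150, 28, 20) [array([510.2, 100. ,  66. ])] 0.7
side (306, 155, 14, 36) [array([613.3,  91.3,  66. ])] 0.68
side (292, 209, 19, 31) [array([556.9, -74.5,  66. ])] 0.6
side (285, 178, 7, 14) [array([554.4,  33.9,  66. ])] 0.59
top (291, 185, 18, 19) [array([546.7, -32.7,  66. ])] 0.83
top (263, 187, 24, 23) [array([536.4,  13.7,  66. ])] 0.77
top (318, 184, 14, 15) [array([553.1, -79.2,  66. ])] 0.71
top (226, 152, 15, 17) [array([609.9,  93.6,  66. ])] 0.71
top (224, 183, 15, 16) [array([551. ,  95.6,  66. ])] 0.55
```

Request:
send_rows([
  [[-2.3,-1.1,-20],0,-0.3],
  [[0,0,-35],0,-0.3],
  [[0,0,-30],0,-0.3],
  [[0,0,-20],0,-0.3],
  [[0,0,-14.4],0,-0.3],
  [[0,0,0],0,0.2],
  [[0,0,0],0,0.4],
])

```text
clock: 23.05
eef_pos: [466.3, -148.8, 140.0]
eef_rot: [3.142, 0.0, 1.23]
wrist_force: [-0.5, -0.3, -0.3]
finger_gap: 48.6
finger_force: 0.0
```

```bash
python3 hold.py h4.png
```

```text
t 23.05 [ 466.3 -148.8  140. ] ydir -19.51 gap 48.6
wrist conf 0.57 circle 282.5 248.0 31.1 box 264 217 38 63 tcp-ball px [284.  260.9] W [ 468.  -141.2   66.6]
wrist crop origin [219 210]
side conf 0.61 circle 254.0 267.5 19.7 box 246 248 14 40 tcp-ball px [252.9 254.9] W [ 464.7 -175.7   66.6]
side conf 0.4 circle 288.5 218.5 3.8 box 286 215 6 8 tcp-ball px [252.9 254.9] W [535.3 -71.8  66.6]
side conf 0.39 circle 296.5 234.5 3.5 box 295 231 4 8 tcp-ball px [252.9 254.9] W [ 540.9 -113.3   66.6]
side crop origin [187 204]
top crop origin [297 188]
```

View pics/h4.png

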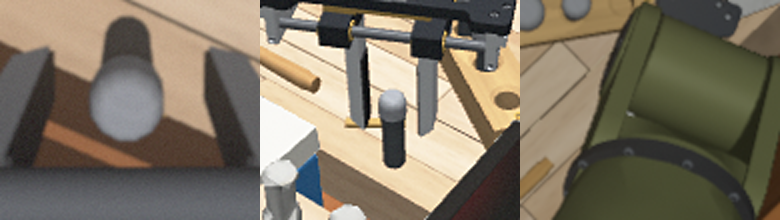

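The ball is at wrist (282,260), centred between the fingers and standing. Closing and lifting.

Request:
send_rows([
  [[0,0,0],0,0.6],
  [[0,0,0],0,1],
  [[0,0,0],0,1],
  [[0,0,0],0,1],
  [[0,0,0],0,1],
  [[0,0,20],0,1],
  [[0,0,30],0,1],
  [[0,0,40],0,1],
  [[10,5,10],7.5,1],
  [[10,5,0],7.5,1],
  [[10,5,0],7.5,1],
  [[0,0,0],7.5,1],
])

```text
clock: 24.55
eef_pos: [496.7, -133.2, 239.1]
eef_rot: [-3.141, -0.0, 1.76]
wrist_force: [-0.3, -0.1, -2.0]
finger_gap: 21.0
finger_force: 30.0
```

Request:
send_rows([
  [[0,0,0],7.5,1],
  [[0,0,0],7.5,1],
  [[0,0,0],7.5,1],
  [[0,0,0],7.5,1],
  [[0,0,0],7.5,1],
  [[0,0,0],7.5,1],
  [[0,0,0],7.5,1],
  [[0,0,0],7.5,1],
  [[0,0,0],0,1],
  [[0,0,0],0,1],
])

```text
clock: 25.55
eef_pos: [496.0, -133.7, 239.3]
eef_rot: [-3.142, -0.001, 2.797]
wrist_force: [-0.3, -0.4, -1.6]
finger_gap: 20.7
finger_force: 30.0
```

Request:
send_rows([
  [[30,3,0],0,1],
  [[37.1,4.4,0],0,1],
  [[0,0,-20],0,1],
  [[0,0,-20],0,1],
  [[0,0,-10],0,1],
  [[0,0,0],0,1],
  [[0,0,0],0,1],
])

```text
clock: 26.25
eef_pos: [563.3, -126.5, 190.3]
eef_rot: [3.142, 0.001, 2.8]
wrist_force: [-0.5, -0.6, -0.8]
finger_gap: 21.0
finger_force: 30.0
```

```bash
python3 - <<'E'
from h import *
s=read_state();print(s['eef_pos'].round(1),s['wrist_force'].round(1));im=[]
for n in('wrist','side'):
    p=camera(n);q=px([563.3,-126.2,60],p).astype(int);a=np.clip(q-[70,60],0,[420,290]);im.append(cv2.resize(p['color'][a[1]:a[1]+130,a[0]:a[0]+140],(392,364),interpolation=2));print(n,a,px([563.3,-126.2,36],p),px([*s['eef_pos'][:2],s['eef_pos'][2]-73.4],p))
cv2.imwrite('pics/h5.png',np.hstack(im))
E
```

```text
[ 563.3 -126.5  190.3] [-0.5 -0.6 -0.8]
wrist [214 172] [284.14026181 223.48191946] [284.16707316 262.73799007]
side [241 181] [310.96134427 252.32168516] [313.50170332 213.94391788]
```

View pics/h5.png

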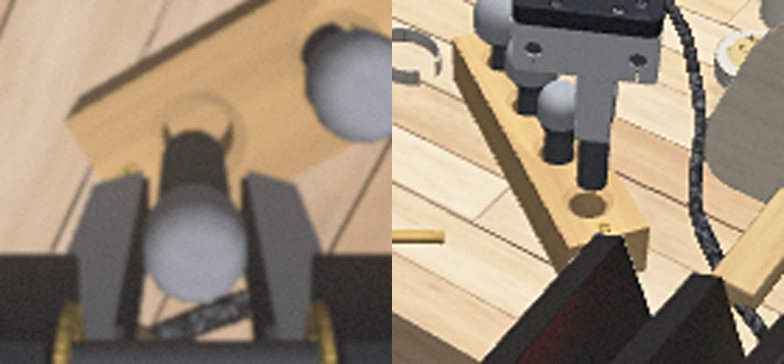

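The wrist crop shows the 22 hanging over its countersink at (198,130), and the side crop shows its foot just above the empty socket at (590,207). Lowering.

Request:
send_rows([
  [[0,0,-8],0,1],
  [[0,0,-5],0,1],
  [[0,0,-5],0,1],
  [[0,0,-5],0,1],
  [[0,0,-5],0,1],
  [[0,0,-5],0,1],
  [[0,0,-5],0,1],
  [[0,0,-3],0,1],
  [[0,0,-2],0,1],
  [[0,0,0],0,1],
])

```text
clock: 27.35
eef_pos: [563.1, -126.3, 146.3]
eef_rot: [-3.142, -0.0, 2.801]
wrist_force: [-0.2, 0.2, -1.7]
finger_gap: 21.2
finger_force: 30.0
```

Request:
send_rows([
  [[0,0,-0.7],0,1],
  [[0,0,-0.4],0,1],
  [[0,0,0],0,0.45],
  [[0,0,0],0,0.35],
  [[0,0,0],0,0.3],
  [[0,0,0],0,0.3],
  [[0,0,10],0,0.3],
  [[0,0,30],0,0.3],
  [[0,0,45],0,0.2],
  [[0,0,40],0,0.2],
  [[-45,0,20],0,0],
  [[-45,0,0],0,0],
])

```text
clock: 28.55
eef_pos: [472.7, -126.4, 293.7]
eef_rot: [-3.142, 0.005, 2.802]
wrist_force: [0.7, -0.4, -0.1]
finger_gap: 46.7
finger_force: 0.0
```

Request:
send_rows([
  [[-40,0,0],0,0],
  [[-40,0,0],0,0],
  [[0,0,0],0,0],
  [[0,0,0],0,0],
])

```text
clock: 28.95
eef_pos: [393.2, -126.5, 291.6]
eef_rot: [-3.142, 0.002, 2.8]
wrist_force: [-0.3, -0.5, 0.3]
finger_gap: 46.8
finger_force: 0.0
```

```bash
python3 - <<'E'
from look import *
for n in('top','side'):
    p=camera(n)
    for d in spot_point('punch_22',p): print(n,round(d['confidence'],2),world(d['point'],p).round(1))
    if n=='top':
      for d in regions_of('punch_22',p):
        m=d['mask'].astype(np.uint8);c=max(cv2.findContours(m,0,2)[0],key=cv2.contourArea);(u,v),r=cv2.minEnclosingCircle(c);print('mask',r,ray(u,v,p,72).round(1))
    im=p['color'][130:270,180:420] if n=='top' else p['color'][120:300,200:380]
    if n=='side': B=cv2.resize(im,(400,400),interpolation=2)
    else: A=cv2.resize(im,(400,233),interpolation=2)
cv2.imwrite('pics/end.png',np.hstack([np.vstack([A,np.zeros((167,400,3),np.uint8)]),B])); print(read_state()['eef_pos'])
E
```

```text
top 0.65 [559.   94.3   1.9]
top 0.55 [559.1 -79.5   5.9]
top 0.53 [ 564.7 -125.2    5. ]
top 0.51 [545.6 -33.7   5.1]
top 0.47 [613.   94.8  -3.5]
mask 11.902256965637207 [535.6  16.1  72. ]
mask 9.34087085723877 [545.8 -31.8  72. ]
mask 7.921546936035156 [552.9 -77.   72. ]
mask 7.5085978507995605 [ 560.2 -124.7   72. ]
mask 8.909463882446289 [550.7  95.3  72. ]
mask 9.013978004455566 [608.7  91.9  72. ]
side 0.95 [538.2   9.7   3.6]
side 0.62 [614.6  93.5  -1.6]
side 0.6 [553.2 -80.    6.2]
side 0.55 [548.  -34.8   8.1]
[ 393.80852131 -126.3547482   290.30382576]
```

View pics/end.png

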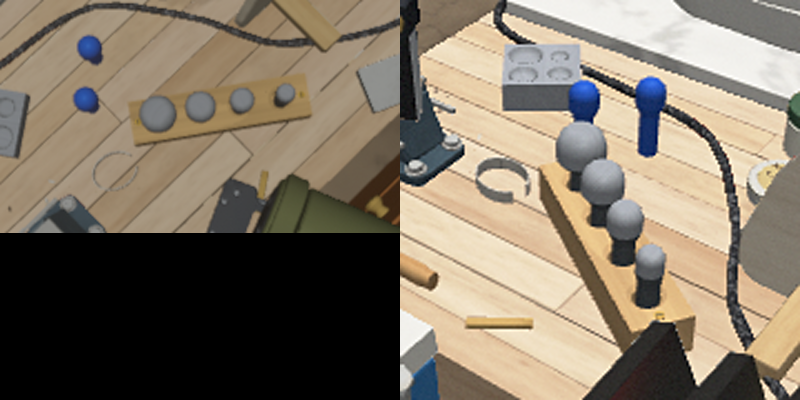

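The final view shows all four grey punches standing in the rail, in descending size away from the doming block, and the gripper is clear. Handing in.

```bash
python3 -c "from cell import sign_off; print(sign_off())"
```

```text
the job is handed in; nothing more can be done
None
```

The four punches (42, 35, 28, 22) stand in the rail in that order from the doming-block end, all upright and released in the last pictures; I handed in at about 29 s with no verdict returned, and I viewed 15 pictures, one over the limit of 14.

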